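# Hang the label roll and hold the tension arm open for threading

### The job

Load the label unwind stand so that a colleague can thread it: hang the label roll by the bar of its handle on the stand's two-pronged hook, between its red tips and its black collars, and let go of it, then swing the blue spring-loaded tension arm forward, away from you, all the way to its stop. The job finishes while you are still holding the tension arm against its stop, with the roll hanging from the hook; do not knock over or push away the white and blue carton and the two dropper vials standing by.

Things in the scene. Friction and masses are not known exactly. Their poses are not given: they have to be found in the camera images.
- stand: Fixed label unwind stand. Origin: underside centre of its grey base (140 x 110 x 12 mm); x runs from the hook's tips to the column (about away from the robot), y left, z up. Column 30 x 24 mm at x = 50, y = 0, 214 mm tall, with a dark cross plate (x 36 to 48, z 183 to 209) that carries the hook on its right (-y); the tension arm is on its left (+y).
- hook (a point): Middle of the two-pronged hook, at stand (-50, -65, 200) mm, level with the prongs' top face; stand's axes. Prongs 8 mm thick, 27 mm to either side (46 mm clear between), level to 25 mm in front of here, then turned up to red tips 11 mm wide, 32 mm in front, 18 mm high; black collars, 20 mm wide, 6 mm high, begin 25 mm behind here. The hung bar lies across both, along y, its axis 6 mm above this point.
- handle (a point): Centre of the black handle bar of the loose label-roll carrier, where it is grasped; y along the bar, z up. Bar 12 mm thick, its axis 140 mm above the carrier's underside; wire uprights at y = +-49 mm (46 to 52), free space below it down to the grey cheeks, 72 mm below its axis. It stands upright, bar roughly along world y, either just before the stand or left between the tube racks.
- carrier: The same label-roll carrier: white paper roll 56 mm thick, lying along y between grey cheeks, under a wire handle with a black bar. 64 mm (x) x 104 mm (y), 0.18 to 0.37 kg. Origin: centre of its underside, axes as handle. Hung, its underside is 66 mm above the table. Carried over from the left with its underside 180 mm up, it clears the analyser (176 mm) and the roller.
- pivot (a point): A point on the tension arm's level pivot axis (along the stand's y), straight beside the roller's middle: stand (-10, 85, 85) mm. Stand's axes. The roller's middle is always at 100 mm x (sin(q - 0.8), 0, cos(q - 0.8)) from here along the stand's x, y, z, where q is the joint value.
- roller_mid (a point): Middle of the white roller at the end of the blue tension arm: 16 mm thick (21 mm lips at its ends), 66 mm long along the stand's y, free to turn, sticking out to the left of the arm plate (whose near face is 36 mm to the right of this point). It can be gripped from above, fingers before and behind it, or pushed from the robot's side.
- tension_arm (a joint): Angle q of the tension arm, rad: 0 at rest, leaning 0.8 rad from upright towards the robot; it grows as the roller swings up, over and away from the robot; 1.2 at the forward stop. A spring drives it back: about 2 N at the roller at 0, about 6 N at the stop; it snaps back if let go.
- swab_mid (a point): Centre of the loose white and blue carton (swab box) 56 x 106 x 48 mm, standing flat, a bystander (not the like one at the far left of the table); it stands at the one of the two places where the label roll is not.
- vial_0_mid (a point): Centre of a dropper vial with a green cap, 19 mm wide, 56 mm tall, standing left of the stand behind the micro-tube rack; a bystander.
- vial_1_mid (a point): Centre of the other dropper vial (white cap), same size, beside the first; a bystander.

How it is judged:
On the way, in this order (a step that is already met when the one before it is completed fails the run):
1. the label roll hangs by its handle bar on both prongs of the hook, between tips and collars, let go and nearly still (x of handle in the frame of stand between -0.076 and -0.025 m and y of handle in the frame of stand between -0.085 and -0.045 m and z of handle in the frame of stand between 0.198 and 0.214 m and contact force between carrier and stand above 1 N and contact force between each of the fingers, the arm and carrier below 0.1 N and linear speed of carrier below 0.08 m/s), for 0.3 s.
2. the tension arm is held at its forward stop by the robot (value of joint tension_arm above 1.12 rad and contact force between any of the fingers, the arm and tension_arm above 1.5 N), for 0.3 s.
At the end, for the whole second after the job is handed in: The robot still presses the tension arm (over 1.5 N) at its stop (joint above 1.12 of 1.2 rad); the roll hangs by its bar across both prongs (bar 206 mm up within 8 mm, sideways within 20 mm, between tips and collars), below 0.08 m/s and not touched by the robot (all of step 1 and all of step 2); the arm keeps its last pose, push and grip.
It fails at once if the white and blue carton or a dropper vial is pushed more than 30 mm or knocked over (distance of any of swab_mid, vial_0_mid, vial_1_mid from where it was at the start of the episode above 0.03 m or angle between any of swab_mid, vial_0_mid, vial_1_mid's own z axis and vertical above 0.6 rad).
It also fails if it takes over 51 s, if anything falls off the work surface, if the arm or the gripper's body presses on something with over 40 N, if the wrist force passes 120 N, or if a joint passes its speed limit or range.

### The arm

A 6-joint arm with a two-finger parallel gripper is mounted at the origin on a cart in front of the work surface, level with it; the furniture and walls round the work are solid. World frame = base frame: x ahead of the robot, y to its left, z up, the work surface at z = 0. Lengths are in m, angles in rad, forces in N, time in s.
With the tool pointing down it reaches from about 0.225 to 0.875 m from the base axis. Payload 3.4 kg.
Tool frame: the origin (TCP) lies midway between the tips of the shut fingers; the grasp point (between the pads) lies 19 mm behind it; x points along the fingers, z is the direction in which the jaws open and shut, and the axes are right-handed (so a half turn about x gives the same grasp; the last joint's range is limited). The gripper opens to 85 mm and grips with 20 to 120 N. Pads are 22 mm wide; open, the fingers measure 114 mm over their backs; the gripper's body (76 mm by 85 mm) begins 54 mm behind the grasp point. The pads swing forward as they close: fully open they stand 13 mm farther back than shut.
Start: joints at [1.115, 0.276, 1.505, -0, 1.361, -0.121], TCP at [0.189, 0.543, 0.231] pointing down, gripper open.
Joint ranges: [-2.89, 2.89], [-0.75, 2.08], [0.22, 2.7], [-1.18, 4.32], [0.11, 2.71], [-2.7, 2.7]. Speed limits (rad/s): [2.57, 2.57, 3.14, 3.14, 3.14, 3.14].

### API

Orientations are given as a unit quaternion [w, x, y, z].
In Python, from rig import manip, eyes gives the robot as it stands. The module is installed in compiled form; this text tells all that it offers.
- The arm moves only by the shell command python3 -m crank 'ROWS' [FORCE]. ROWS is JSON, a list of rows, each a list of 7 numbers: the shift along the tool's x, y, z in cm, then the turn, a rotation vector about the tool's x, y, z in degrees, then the finger opening in cm, from 0 to 8.54. A call has 1 to 5 rows; each row is the pose to reach, as a shift and turn from the pose commanded when the call began, along the tool's axes at that moment; what a row does not reach only later rows make up. A row lasts 1/8 s, in which the tool goes at most 62.5 mm and 10.7 degrees, less where a joint would pass 70% of its speed; a pose out of reach is approached as far as the arm can. A call with a gripper value outside its range is refused whole. The fingers move at their own pace and stop on an object; FORCE is the grip in N (left out, the last holds). Time passes only in rows, so rows that repeat a pose let the fingers close. It gives the time, the measured TCP pose, the force and the opening at its end, in the units of the state.
- manip.get_state(): the state, without advancing time (a new reading comes with each control period).
- eyes.get_image(name): name is "scene" or "top" or "wrist"; returns a dict with "color" (384x512x3 uint8, blue, green, red), "z_map" (384x512 float32, m along the optical axis (not along the pixel's ray), 0 where there is no reading), "vertical_fov" (degrees; the focal length in pixels is half the picture's height over the tangent of half this angle, whatever the lens; pixels are square), "cx", "cy" (the principal point, pixels), "eye" and "attitude" of the camera in the world. Camera axes: x right, y up, looking along -z (the intrinsics and any distortion apply to the point x, -y, -z); pixel columns grow to the right and rows downward; lengths in m; the calibration is good to about 2 mm. A picture is of the moment at which its call begins.
- manip.sign_off(): hands the job in, once; it reports no verdict.
The state is a dict: "clock": time; "qpos": joint angles; "qd": joint speeds; "effort": joint torques, N m; "position": TCP position; "ee_rot": TCP orientation; "contact_force": force on the tool from outside, world axes, zero at the start; "moment": the same for the moment, N m; "width": finger opening in m.
Only numpy, scipy, OpenCV 4.12 (cv2) and the standard library are available. Lean on these libraries where they do the work, as an engineer would, in place of code of your own. Each camera call takes 0.05 s, during which the arm holds its last target.

## Working session

There is one attempt and no reset: what is moved stays moved. The work goes in short steps, Python scripts to look and compute and a shell command to move; the robot and the scene stay as the last step left them, time stands still between calls to the robot, and variables do not carry over. Pictures are saved under pics/ and viewed, and the job is handed in when it is done.

```bash
mkdir -p pics; ls; cat > h.py <<'E'
import numpy as np, cv2
from rig import manip, eyes
from scipy.spatial.transform import Rotation as R
def q2m(q): return R.from_quat([q[1],q[2],q[3],q[0]]).as_matrix()
def grab(name,tag):
    d=eyes.get_image(name); cv2.imwrite(f'pics/{tag}.png',d['color']); np.save(f'pics/{tag}_z.npy',d['z_map'])
    return d
def att(d):
    a=np.array(d['attitude'],float)
    return a if a.shape==(3,3) else q2m(a)
def cloud(d):
    H,W=d['z_map'].shape; f=H/2/np.tan(np.radians(d['vertical_fov'])/2)
    v,u=np.mgrid[0:H,0:W]; z=d['z_map']
    P=np.stack([(u-d['cx'])/f*z,-(v-d['cy'])/f*z,-z],-1)
    return P@att(d).T+np.array(d['eye'])
E
python3 - <<'E'
from h import *
s=manip.get_state(); print(s)
for n in ['scene','top','wrist']:
    d=grab(n,n+'0'); print(n,{k:v for k,v in d.items() if k not in('color','z_map')},(d['z_map']>0).mean())
    np.save(f'pics/{n}0_P.npy',cloud(d))
E
```

```text
pics
{'clock': 0.0, 'qpos': array([ 1.11499451e+00,  2.76618641e-01,  1.50613084e+00, -1.05501912e-05,
        1.36067766e+00, -1.20952704e-01]), 'qd': array([-8.28404716e-04, -1.11969740e-03,  7.34617746e-04,  5.41050170e-04,
       -5.78433759e-05,  1.22330094e-03]), 'effort': array([-1.29659289e-03, -4.16770220e+01, -2.45805216e+01, -4.21173390e-04,
        1.06810444e-02, -1.84546548e-05]), 'position': array([0.18871375, 0.54260208, 0.23042713]), 'ee_rot': array([ 0.57576128, -0.40999979,  0.57689802,  0.40937488]), 'contact_force': array([ 0.99812659, -0.00266856,  0.83101466]), 'moment': array([ 0.03649913, -0.04109505,  0.00515741]), 'width': 0.08504223764248182}
scene {'vertical_fov': 52.11437748948266, 'cx': 255.63688251559475, 'cy': 191.103832147195, 'eye': array([-0.17184508,  0.49075523,  0.53541189]), 'attitude': array([-0.41037082, -0.26294319,  0.45247583,  0.74680807])} 0.9959564208984375
top {'vertical_fov': 51.89573796314515, 'cx': 255.7142225980993, 'cy': 183.4947584159132, 'eye': array([0.41627378, 0.04897387, 0.98981028]), 'attitude': array([ 0.70793958,  0.05297488, -0.04141754, -0.70306458])} 0.9960581461588541
wrist {'vertical_fov': 70.02627092163473, 'cx': 252.81903528319552, 'cy': 190.15276084820462, 'eye': array([0.12152387, 0.56609893, 0.37347157]), 'attitude': array([ 0.80676387, -0.11503469, -0.08053573,  0.57394518])} 0.9958648681640625
```

View pics/scene0.png

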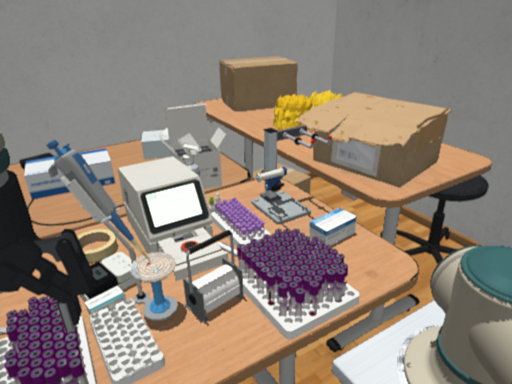

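View pics/top0.png

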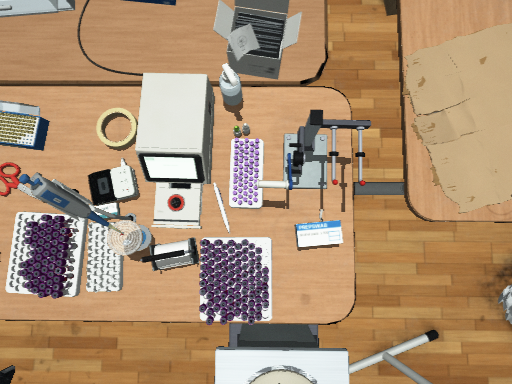

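View pics/wrist0.png

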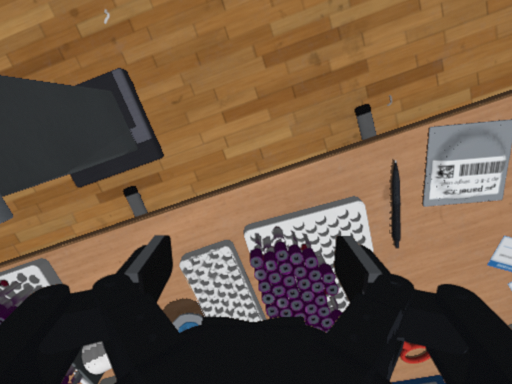

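The roll carrier is between the racks at about (172,255) in the top view. The carton at (318,234) stands before the stand, with the hook prongs at (333..362,185) and the roller at (272,184). Next I'll measure these.

```bash
python3 - <<'E'
from h import *
d=cv2.imread('pics/top0.png')
a=cv2.resize(d[95:285,130:390],None,fx=3,fy=3,interpolation=cv2.INTER_CUBIC); cv2.imwrite('pics/topcrop.png',a)
P=np.load('pics/top0_P.npy'); S=np.load('pics/scene0_P.npy')
for n,(u,v) in dict(table1=(300,280),table2=(235,220),carton=(318,230),barmid=(172,255),rol=(272,184),tipL=(334,182),tipR=(362,182),base=(318,180)).items(): print(n,np.round(P[v,u],4))
E
```

```text
table1 [ 0.3114 -0.0448 -0.0024]
table2 [0.4567 0.1167 0.002 ]
carton [ 0.4326 -0.0828  0.052 ]
barmid [0.3762 0.2385 0.1481]
rol [0.5268 0.0285 0.1606]
tipL [ 0.5236 -0.0918  0.2195]
tipR [ 0.524  -0.1466  0.2193]
base [ 0.5571 -0.0898  0.0136]
```

View pics/topcrop.png

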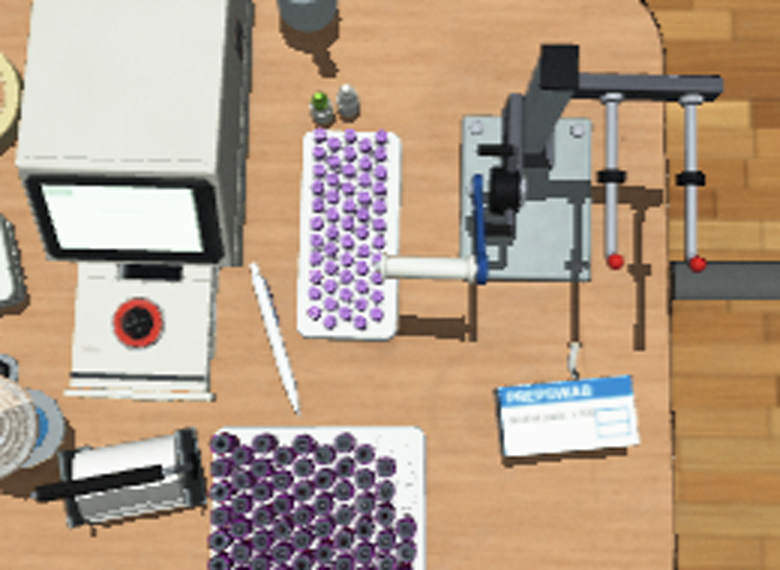

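```bash
cat > m.py <<'E'
from h import *
I=cv2.imread('pics/top0.png'); P=np.load('pics/top0_P.npy'); S=np.load('pics/scene0_P.npy'); IS=cv2.imread('pics/scene0.png')
def box(P,lo,hi): return ((P>lo)&(P<hi)).all(-1)
for nm,Q,C in (('top',P,I),('scene',S,IS)):
    m=box(Q,[.30,.15,.125],[.46,.32,.17])
    X=Q[m]; print(nm,'bar n',len(X),'min',X.min(0).round(4),'max',X.max(0).round(4))
    blk=m&(C.max(-1)<90); X=Q[blk]; c=X.mean(0); 
    u,s,vt=np.linalg.svd(X[:,:2]-c[:2]); t=(X[:,:2]-c[:2])@vt[0]
    print(' bar c',c.round(4),'dir',vt[0].round(3),'ends',(c[:2]+vt[0]*t.min()).round(4),(c[:2]+vt[0]*t.max()).round(4),'len',np.ptp(t).round(4))
    hsv=cv2.cvtColor(C,cv2.COLOR_BGR2HSV); red=((hsv[...,0]<8)|(hsv[...,0]>172))&(hsv[...,1]>150)
    m=box(Q,[.45,-.2,.15],[.65,0,.26])&red
    for s_ in (0,1):
        X=Q[m]; X=X[(X[:,1]<-.12) if s_ else (X[:,1]>-.12)]
        if len(X): print(' tip',len(X),X.mean(0).round(4),X.min(0).round(4),X.max(0).round(4))
    m=box(Q,[.45,-.2,.19],[.65,-0.05,.23])&~red
    X=Q[m]; print(' prongs',len(X), X.min(0).round(4),X.max(0).round(4))
    for lo,hi in((-.105,-.08),(-.16,-.133)):
        k=X[(X[:,1]>lo)&(X[:,1]<hi)&(X[:,0]<.63)]; 
        if len(k)>3: print('  prong',len(k),k.mean(0).round(4),np.polyfit(k[:,0],k[:,1],1).round(4))
    m=box(Q,[.45,-.02,.12],[.60,.12,.2])&(C.min(-1)>150)
    X=Q[m]; print(' roller',len(X),X.mean(0).round(4),X.min(0).round(4),X.max(0).round(4), np.polyfit(X[:,1],X[:,0],1).round(4))
    m=box(Q,[.45,-.2,.005],[.72,.03,.02])&(np.ptp(C.astype(int),axis=-1)<25); X=Q[m]
    if len(X): print(' base',len(X),np.percentile(X,[1,99],axis=0).round(4))
    m=box(Q,[.6,-.1,.205],[.75,0,.25]); X=Q[m]
    if len(X): print(' col top',len(X),X.mean(0).round(4),np.percentile(X,[1,99],axis=0).round(4))
    m=box(Q,[.35,-.2,.02],[.48,-.0,.06]); X=Q[m]; print(' carton',X.mean(0).round(4),np.percentile(X,[1,99],axis=0).round(4))
# max height
for nm,(lo,hi) in dict(start=([.0,.45],[.3,.65]),mid=([.15,.3],[.4,.55]),near=([.25,.2],[.5,.35])).items():
    for Q in(P,S):
        m=(Q[...,0]>lo[0])&(Q[...,0]<hi[0])&(Q[...,1]>lo[1])&(Q[...,1]<hi[1]); X=Q[m]
        print(nm, np.percentile(X[:,2],[50,90,99]).round(3), X[X[:,2].argmax()].round(3))
s=manip.get_state(); print(q2m(s['ee_rot']).round(3))
E
python3 m.py
```

```text
top bar n 260 min [0.3607 0.2089 0.127 ] max [0.3867 0.3092 0.1496]
 bar c [0.3742 0.2592 0.1453] dir [ 0.179 -0.984] ends [0.3663 0.3029] [0.3823 0.2147] len 0.0896
 tip 22 [ 0.5243 -0.0942  0.2163] [ 0.5202 -0.0985  0.2137] [ 0.5282 -0.0902  0.2195]
 tip 22 [ 0.5234 -0.1474  0.2162] [ 0.5187 -0.1518  0.2124] [ 0.5287 -0.1435  0.2193]
 prongs 851 [ 0.5188 -0.1691  0.1902] [ 0.65   -0.0506  0.2169]
  prong 213 [ 0.5791 -0.0951  0.2   ] [-0.0239 -0.0813]
  prong 225 [ 0.5782 -0.148   0.2   ] [-0.0276 -0.132 ]
 roller 213 [0.5278 0.0289 0.1615] [ 0.5204 -0.0056  0.155 ] [0.5376 0.0646 0.1672] [0.0231 0.5271]
 base 1645 [[ 0.5376 -0.1112  0.0078]
 [ 0.675  -0.0051  0.0191]]
 col top 276 [ 0.6544 -0.0668  0.2124] [[ 0.6421 -0.098   0.2053]
 [ 0.672  -0.0465  0.217 ]]
 carton [ 0.4252 -0.0842  0.0477] [[ 0.3962 -0.1371  0.0304]
 [ 0.4542 -0.0317  0.0516]]
scene bar n 352 min [0.3606 0.2111 0.1256] max [0.3852 0.3118 0.1457]
 bar c [0.3715 0.2615 0.1417] dir [ 0.178 -0.984] ends [0.3638 0.3041] [0.3802 0.2133] len 0.0923
 tip 11 [ 0.5239 -0.0916  0.2126] [ 0.5223 -0.0961  0.2094] [ 0.5264 
[... 271 characters left out ...]
0.1379]
 roller 95 [0.5255 0.0279 0.1588] [ 0.5195 -0.0059  0.155 ] [0.5363 0.0631 0.163 ] [0.0066 0.5253]
 base 1006 [[ 0.5387 -0.1074  0.0054]
 [ 0.6753 -0.001   0.0184]]
 col top 79 [ 0.6541 -0.0607  0.2092] [[ 0.6419 -0.0976  0.2052]
 [ 0.6745 -0.0439  0.212 ]]
 carton [ 0.4176 -0.0747  0.0398] [[ 0.3937 -0.1361  0.0206]
 [ 0.4542 -0.029   0.0473]]
start [0.001 0.086 0.301] [0.176 0.475 0.316]
start [0.323 0.39  0.426] [0.181 0.509 0.439]
mid [0.005 0.087 0.287] [0.176 0.475 0.316]
mid [0.073 0.359 0.42 ] [0.181 0.509 0.439]
near [0.003 0.101 0.146] [0.385 0.226 0.15 ]
near [-0.     0.066  0.143] [0.366 0.285 0.146]
[[-0.001 -0.944  0.329]
 [-0.001  0.329  0.944]
 [-1.     0.    -0.001]]
```

```bash
python3 - <<'E'
from h import *
P=np.load('pics/top0_P.npy')
for (u,v) in [(128,237),(118,230),(138,243),(145,240),(90,210),(60,195),(35,180),(105,220),(30,185),(110,215),(180,175),(175,110),(205,200),(235,270)]: print((u,v),P[v,u].round(3))
# column-max height map over 5cm bins from top
X=P.reshape(-1,3)
for x in np.arange(.15,.65,.05): print('%.2f'%x,[ '%.2f'%X[(abs(X[:,0]-x)<.025)&(abs(X[:,1]-y)<.025)][:,2].max() if ((abs(X[:,0]-x)<.025)&(abs(X[:,1]-y)<.025)).any() else '-' for y in np.arange(.55,-.2,-.05)])
E
```

```text
(128, 237) [0.413 0.348 0.105]
(118, 230) [0.428 0.364 0.125]
(138, 243) [0.4   0.325 0.106]
(145, 240) [0.405 0.339 0.007]
(90, 210) [0.466 0.391 0.211]
(60, 195) [0.488 0.415 0.284]
(35, 180) [0.51  0.443 0.319]
(105, 220) [0.448 0.38  0.162]
(30, 185) [0.504 0.463 0.299]
(110, 215) [0.46  0.38  0.136]
(180, 175) [0.554 0.237 0.104]
(175, 110) [0.689 0.241 0.159]
(205, 200) [ 0.507  0.194 -0.002]
(235, 270) [0.341 0.109 0.087]
0.15 ['-', '0.29', '0.31', '-', '-', '-', '-', '-', '0.01', '0.01', '0.01', '0.00', '0.00', '0.00', '0.00']
0.20 ['0.01', '0.31', '0.32', '0.01', '0.01', '0.00', '0.00', '0.02', '0.09', '0.02', '0.02', '0.00', '0.00', '0.00', '0.00']
0.25 ['0.02', '0.02', '0.01', '0.00', '0.01', '0.00', '0.01', '0.09', '0.09', '0.09', '0.09', '0.01', '0.00', '0.00', '0.00']
0.30 ['0.09', '0.09', '0.03', '0.03', '0.01', '0.01', '0.01', '0.09', '0.09', '0.09', '0.09', '0.01', '0.00', '0.01', '0.00']
0.35 ['0.09', '0.09', '0.03', '0.02', '0.11', '0.15', '0.15', '0.09', '0.09', '0.09', '0.09', '0.01', '0.00', '0.00', '0.01']
0.40 ['0.09', '0.09', '0.03', '0.11', '0.12', '0.15', '0.15', '0.15', '0.09', '0.09', '0.99', '0.01', '0.05', '0.05', '0.05']
0.45 ['0.09', '0.09', '0.29', '0.28', '0.16', '0.11', '0.06', '0.06', '0.01', '0.01', '0.00', '0.01', '0.05', '0.05', '0.05']
0.50 ['0.00', '0.02', '0.33', '0.31', '0.04', '0.06', '0.07', '0.06', '0.02', '0.05', '0.17', '0.17', '0.00', '0.22', '0.22']
0.55 ['0.01', '0.03', '0.29', '0.04', '0.04', '0.14', '0.14', '0.14', '0.02', '0.06', '0.17', '0.17', '0.11', '0.22', '0.22']
0.60 ['0.01', '0.00', '0.04', '0.04', '0.04', '0.17', '0.17', '0.17', '0.02', '0.05', '0.05', '0.12', '0.12', '0.21', '0.21']
```

```bash
cat > go.py <<'E'
from h import *
import sys
def go(p,yaw=None,st=None):
    """world TCP target p; yaw = angle (deg) of tool z in the xy plane, tool x straight down"""
    s=manip.get_state(); M=q2m(s['ee_rot']); dp=np.array(p)-s['position']
    if yaw is None: yaw=np.degrees(np.arctan2(M[1,2],M[0,2]))
    y=np.radians(yaw); z=np.array([np.cos(y),np.sin(y),0]); x=np.array([0,0,-1.]); T=np.stack([x,np.cross(z,x),z],1)
    rv=R.from_matrix(M.T@T).as_rotvec(degrees=True)
    print('now',s['position'].round(4),'clock',round(s['clock'],2),'F',s['contact_force'].round(1),'w',round(s['width'],4),'yaw',np.degrees(np.arctan2(M[1,2],M[0,2])).round(1))
    print('shift cm',(M.T@dp*100).round(2),'turn deg',rv.round(1))
E
python3 -c "
from go import *
go([.25,.36,.26],10.3)"
```

```text
now [0.1888 0.5427 0.2306] clock 0.15 F [ 1.   0.6 -0.1] w 0.0853 yaw 70.8
shift cm [ -2.92 -11.79 -15.25] turn deg [60.5 -0.1  0. ]
```

```bash
python3 -m crank '[[-3,-3,-3,10,0,0,8.5],[-3,-6,-6,20,0,0,8.5],[-3,-9,-10,30,0,0,8.5],[-3,-11.8,-14,40,0,0,8.5],[-3,-11.8,-15.2,50,0,0,8.5]]' 40; python3 -c "
from go import *
go([.373,.259,.24],10.3)"
```

```text
clock: 0.78
position: [0.2508, 0.3581, 0.2612]
ee_rot: [0.696, -0.125, 0.696, 0.124]
contact_force: [-0.2, -0.2, 0.3]
width: 0.0852
now [0.2508 0.3581 0.2612] clock 0.78 F [-0.2 -0.2  0.3] w 0.0852 yaw 20.3
shift cm [  2.13 -13.53   8.02] turn deg [10.  -0.   0.1]
```

```bash
python3 -m crank '[[0,-6,2,5,0,0,8.5],[1,-10,5,10,0,0,8.5],[2.1,-13.5,8,10,0,0,8.5],[2.1,-13.5,8,10,0,0,8.5]]'; python3 -c "
from go import *
go([.373,.259,.122],10.3)
d=grab('wrist','w1'); P=cloud(d); np.save('pics/w1_P.npy',P); print(d['eye'])
m=(P[...,2]>.125)&(P[...,2]<.16)&(d['color'].max(-1)<90)&(P[...,0]>.33)&(P[...,0]<.42)&(P[...,1]>.18)&(P[...,1]<.33)
X=P[m]; print(len(X),X.mean(0),np.percentile(X,[1,99],axis=0))
"
```

```text
clock: 1.27
position: [0.3751, 0.2613, 0.2392]
ee_rot: [0.704, -0.066, 0.705, 0.065]
contact_force: [-0.9, 0.7, -0.1]
width: 0.0854
now [0.3751 0.2613 0.2392] clock 1.27 F [-0.9  0.7 -0.1] w 0.0854 yaw 10.6
shift cm [11.72 -0.18 -0.23] turn deg [ 0.3 -0.1  0.1]
[0.36156564 0.33088474 0.38204905]
1211 [0.37473296 0.26060768 0.14501038] [[0.3630589  0.21525667 0.14072736]
 [0.38704851 0.30238049 0.14746454]]
```

View pics/w1.png

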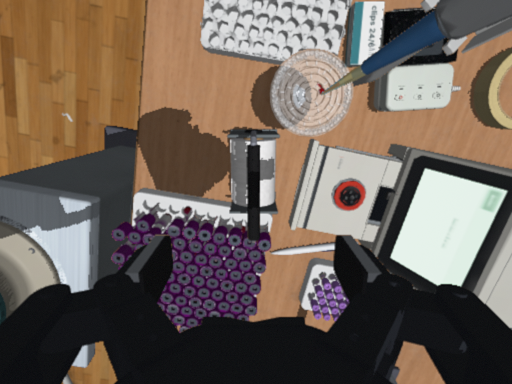

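```bash
python3 -m crank '[[5,-0.2,-0.1,0,0,0,8.5],[9,-0.2,-0.1,0,0,0,8.5],[11.7,-0.2,-0.1,0,0,0,8.5],[11.7,-0.2,-0.1,0,0,0,8.5],[11.7,-0.2,-0.1,0,0,0,0.5]]' 50;python3 -m crank '[[0,0,0,0,0,0,0.5],[0,0,0,0,0,0,0.5],[0,0,0,0,0,0,0.5],[0,0,0,0,0,0,0.5]]'
```

```text
clock: 1.95
position: [0.3728, 0.2618, 0.1245]
ee_rot: [0.705, -0.067, 0.703, 0.067]
contact_force: [-0.4, 0.5, 0.9]
width: 0.069
clock: 2.45
position: [0.3733, 0.2611, 0.1239]
ee_rot: [0.705, -0.066, 0.703, 0.067]
contact_force: [0.8, -0.0, 1.8]
width: 0.0105
```

```bash
python3 -m crank '[[-1.5,0,0,0,0,0,0.5],[-5,0,0,0,0,0,0.5],[-10,0,0,0,0,0,0.5],[-15,0,0,0,0,0,0.5],[-19,0,0,0,0,0,0.5]]'; python3 -c "
from go import *
grab('scene','s2')
go([.40,.0,.31],0)
go([.46,-.119,.31],-1.4)"
```

```text
clock: 3.08
position: [0.3724, 0.2607, 0.3148]
ee_rot: [0.704, -0.067, 0.704, 0.067]
contact_force: [0.8, 0.3, -3.0]
width: 0.0098
now [0.3745 0.2618 0.3199] clock 3.12 F [1.  0.5 2.1] w 0.0101 yaw 10.8
shift cm [  0.89 -26.19  -2.42] turn deg [10.8  0.5 -0.2]
now [0.3745 0.2618 0.3199] clock 3.12 F [1.  0.5 2.1] w 0.0101 yaw 10.8
shift cm [  0.89 -39.01   1.24] turn deg [12.2  0.5 -0.2]
```

View pics/s2.png

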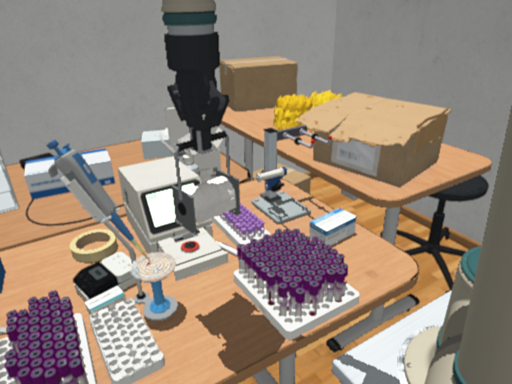

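```bash
python3 -m crank '[[0,-3,-1,2,0,0,0.5],[0,-8,-2,4,0,0,0.5],[0,-13,-2.4,6,0,0,0.5],[0,-18,-2.4,8,0,0,0.5],[0,-23,-2.4,10.8,0,0,0.5]]'; python3 -m crank '[[0,-2,0,0,0,0,0.5],[0,-3,0,0,0,0,0.5],[0,-3,0,0,0,0,0.5]]'; python3 -c "
from go import *
go([.46,-.119,.31],-1.4)"
```

```text
clock: 3.75
position: [0.3916, 0.029, 0.3126]
ee_rot: [0.707, 0.001, 0.707, -0.0]
contact_force: [0.7, 0.1, -3.0]
width: 0.0104
clock: 4.12
position: [0.3919, 0.0005, 0.3129]
ee_rot: [0.707, 0.001, 0.707, 0.0]
contact_force: [0.3, -0.0, -2.5]
width: 0.0105
now [0.3919 0.0005 0.3129] clock 4.12 F [ 0.3 -0.  -2.5] w 0.0105 yaw -0.0
shift cm [  0.27 -11.95   6.82] turn deg [ 1.4 -0.1 -0. ]
```

```bash
python3 -m crank '[[0,-3,1.5,0,0,0,0.5],[0,-6,3.5,0,0,0,0.5],[0,-9,5,1,0,0,0.5],[0,-11,6,1.4,0,0,0.5],[0,-12,6.7,1.4,0,0,0.5]]'; python3 -m crank '[[2,0,0,0,0,0,0.5],[5,0,0,0,0,0,0.5],[7.5,0,0,0,0,0,0.5],[8.6,0,0,0,0,0,0.5],[8.6,0,0,0,0,0,0.5]]'; python3 -c "
from go import *
go([.555,-.119,.226],-1.4)
for n in('scene','top','wrist'):
  d=grab(n,n+'3'); np.save(f'pics/{n}3_P.npy',cloud(d))
a=np.hstack([cv2.resize(cv2.imread('pics/scene3.png')[60:260,180:400],None,fx=1.8,fy=1.8),cv2.resize(cv2.imread('pics/top3.png')[90:290,220:440],None,fx=1.8,fy=1.8)]); cv2.imwrite('pics/c3.png',a)
"
```

```text
clock: 4.75
position: [0.4596, -0.1194, 0.313]
ee_rot: [0.707, 0.009, 0.707, -0.008]
contact_force: [-0.6, -0.1, -2.2]
width: 0.0099
clock: 5.38
position: [0.459, -0.1189, 0.227]
ee_rot: [0.707, 0.009, 0.707, -0.008]
contact_force: [0.4, -0.4, -1.9]
width: 0.01
now [ 0.459  -0.1189  0.227 ] clock 5.38 F [ 0.4 -0.4 -1.9] w 0.01 yaw -1.3
shift cm [0.09 0.21 9.6 ] turn deg [ 0.1 -0.1 -0.1]
```

View pics/c3.png

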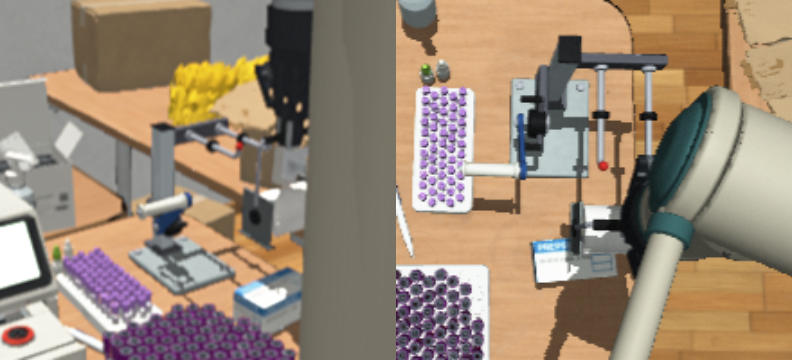

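View pics/wrist3.png

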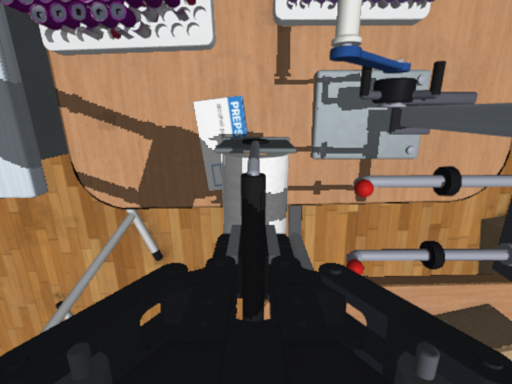

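In the wrist view the bar runs along col 253. The red tips are at (364,188) and (356,266), and the prongs continue right from there. I'll measure the relative offset in this one camera.

```bash
python3 - <<'E'
from h import *
C=cv2.imread('pics/wrist3.png'); P=np.load('pics/wrist3_P.npy')
hsv=cv2.cvtColor(C,cv2.COLOR_BGR2HSV); red=((hsv[...,0]<8)|(hsv[...,0]>172))&(hsv[...,1]>150)
def box(P,lo,hi): return ((P>lo)&(P<hi)).all(-1)
m=box(P,[.48,-.2,.15],[.65,0,.26])&red
for k in (0,1):
    X=P[m]; X=X[(X[:,1]<-.12) if k else (X[:,1]>-.12)]; print('tip',len(X),X.mean(0).round(4),X.min(0).round(4),X.max(0).round(4))
m=box(P,[.53,-.2,.185],[.62,-.05,.215])
X=P[m]
for lo,hi in((-.115,-.07),(-.17,-.13)):
    k=X[(X[:,1]>lo)&(X[:,1]<hi)]; print('prong',len(k),k.mean(0).round(4),np.percentile(k,[2,98],axis=0).round(4),np.polyfit(k[:,0],k[:,1],1).round(4))
    kk=k[k[:,2]>.203]; print(' collar x',np.percentile(kk[:,0],[2,98]) if len(kk) else None)
m=box(P,[.42,-.18,.21],[.50,-.05,.26])&(C.max(-1)<90); X=P[m]
print('bar',len(X),X.mean(0).round(4),np.percentile(X,[1,99],axis=0).round(4)); 
k=X[X[:,1]>-.105]; print(np.polyfit(k[:,1],k[:,0],1),k.mean(0),k[:,1].max())
E
```

```text
tip 262 [ 0.5248 -0.0942  0.2166] [ 0.5205 -0.1     0.2117] [ 0.5307 -0.0898  0.2197]
tip 172 [ 0.5245 -0.1463  0.216 ] [ 0.5199 -0.151   0.2112] [ 0.5304 -0.1432  0.219 ]
prong 2000 [ 0.5786 -0.0953  0.2001] [[ 0.5364 -0.1035  0.1927]
 [ 0.6181 -0.0877  0.2064]] [-0.0193 -0.0841]
 collar x [0.5824197  0.59010511]
prong 1817 [ 0.5771 -0.1485  0.1998] [[ 0.533  -0.1572  0.1931]
 [ 0.6181 -0.1411  0.2062]] [-0.019  -0.1375]
 collar x [0.58117018 0.5887488 ]
bar 4481 [ 0.4594 -0.1118  0.2492] [[ 0.4421 -0.1555  0.2291]
 [ 0.4768 -0.0711  0.2588]]
[0.02748226 0.46227566] [ 0.45981899 -0.08939132  0.24847744] -0.07044669513078668
```

```bash
python3 -m crank '[[0,0,2,0,0,0,0.5],[0,0,5,0,0,0,0.5],[0,0,8,0,0,0,0.5],[0,0,9.7,0,0,0,0.5],[0,0,9.7,0,0,0,0.5]]'; python3 -m crank '[[1.5,0,0,0,0,0,0.5],[2.6,0,0,0,0,0,0.5],[3.1,0,0,0,0,0,0.5],[3.1,0,0,0,0,0,0.5]]'; python3 -c "
from go import *
go([.5565,-.121,.19],-1.4)
for n in('top','wrist','scene'):
  d=grab(n,n+'4'); np.save(f'pics/{n}4_P.npy',cloud(d))
"
```

```text
clock: 6.15
position: [0.5576, -0.122, 0.227]
ee_rot: [0.707, 0.008, 0.707, -0.008]
contact_force: [0.1, 0.2, -2.5]
width: 0.0099
clock: 6.65
position: [0.5556, -0.1218, 0.1958]
ee_rot: [0.707, 0.009, 0.707, -0.008]
contact_force: [0.5, -0.6, -2.3]
width: 0.0102
now [ 0.5556 -0.1218  0.1958] clock 6.65 F [ 0.5 -0.6 -2.3] w 0.0102 yaw -1.4
shift cm [0.58 0.08 0.09] turn deg [ 0.  -0.1 -0. ]
```

View pics/wrist4.png

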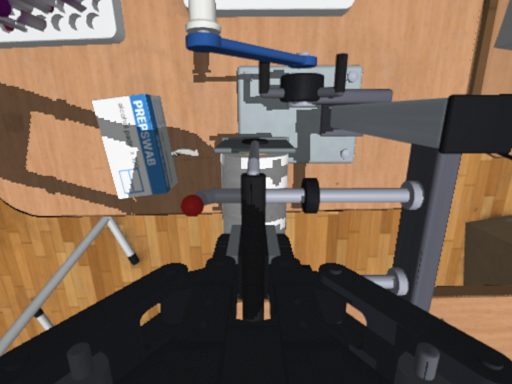

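View pics/scene4.png

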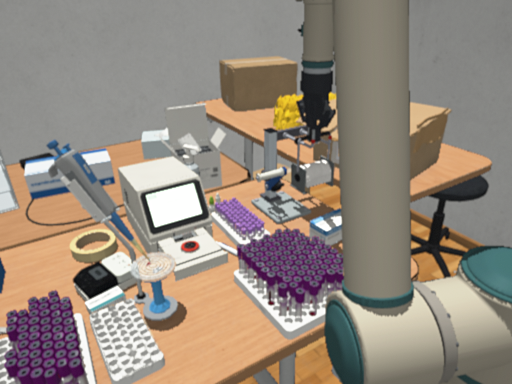

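```bash
python3 -m crank '[[0.3,0,0,0,0,0,0.5],[0.5,0,0,0,0,0,0.5],[0.6,0,0,0,0,0,0.5],[0.6,0,0,0,0,0,0.5]]'
```

```text
clock: 7.3
position: [0.5562, -0.1218, 0.1902]
ee_rot: [0.707, 0.009, 0.707, -0.008]
contact_force: [-0.7, 0.3, -2.7]
width: 0.0104
```

```bash
python3 -m crank '[[0.15,0,0,0,0,0,0.5],[0.3,0,0,0,0,0,0.5],[0.3,0,0,0,0,0,0.5]]'
```

```text
clock: 7.68
position: [0.5565, -0.1219, 0.1891]
ee_rot: [0.708, 0.008, 0.706, -0.009]
contact_force: [-2.1, 0.6, 6.7]
width: 0.0099
```

```bash
python3 -m crank '[[-0.2,0,0,0,0,0,1.5],[-0.2,0,0,0,0,0,3],[-0.2,0,0,0,0,0,4.5],[-0.2,0,0,0,0,0,5],[-0.2,0,0,0,0,0,5]]'; python3 -m crank '[[-1,0,0,0,0,0,5],[-3,0,0,0,0,0,5],[-7,0,0,0,0,0,5],[-12,0,0,0,0,0,5],[-12,0,0,0,0,0,5]]';python3 -c "
from go import *
go([.516,.029,.3],-1.4)
for n in('top','wrist','scene'):
  d=grab(n,n+'5'); np.save(f'pics/{n}5_P.npy',cloud(d))
C=cv2.imread('pics/wrist5.png');P=np.load('pics/wrist5_P.npy')
def box(P,lo,hi): return ((P>lo)&(P<hi)).all(-1)
m=box(P,[.52,-.18,.195],[.575,-.07,.225])&(C.max(-1)<80);X=P[m];print(len(X),X.mean(0),np.percentile(X,[1,99],axis=0))
P=np.load('pics/top5_P.npy');C=cv2.imread('pics/top5.png')
m=box(P,[.45,-.02,.12],[.60,.12,.2])&(C.min(-1)>150)
X=P[m]; print(' roller',len(X),X.mean(0).round(4),X.min(0).round(4),X.max(0).round(4))
"
```

```text
clock: 8.3
position: [0.5562, -0.1219, 0.1891]
ee_rot: [0.707, 0.009, 0.707, -0.008]
contact_force: [0.0, -0.6, -0.1]
width: 0.0498
clock: 8.93
position: [0.5585, -0.1226, 0.3148]
ee_rot: [0.711, 0.007, 0.703, -0.01]
contact_force: [-0.8, -0.3, -0.0]
width: 0.05
now [ 0.5585 -0.1226  0.3148] clock 8.93 F [-0.8 -0.3 -0. ] w 0.05 yaw -1.4
shift cm [ 1.38 15.06 -4.62] turn deg [0.  0.6 0.2]
1217 [ 0.5539447  -0.12312764  0.21034436] [[ 0.52787077 -0.16759485  0.19793034]
 [ 0.56168593 -0.08070543  0.21402395]]
 roller 220 [0.5277 0.0289 0.1615] [ 0.52   -0.0056  0.1543] [0.5378 0.0646 0.1671]
```

View pics/wrist5.png

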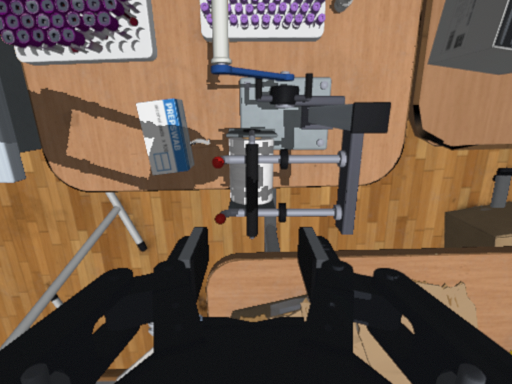

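View pics/top5.png

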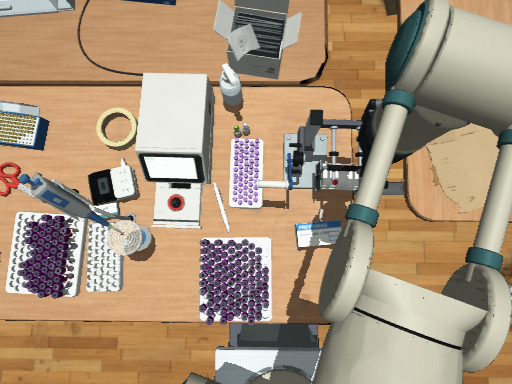

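```bash
python3 -m crank '[[0,4,-1,0,0,0,5],[0,9,-2,0,0,0,5],[0,13,-3,0,0,0,5],[0,15.1,-3.3,0,0,0,5],[0,15.1,-3.3,0,0,0,5]]' ; python3 -c "
from go import *
go([.528,.029,.140],-1.4)
"
```

```text
clock: 9.7
position: [0.5259, 0.0311, 0.308]
ee_rot: [0.706, 0.008, 0.708, -0.008]
contact_force: [1.0, 0.2, -0.1]
width: 0.0501
now [0.5259 0.0311 0.308 ] clock 9.7 F [ 1.   0.2 -0.1] w 0.0501 yaw -1.2
shift cm [16.8  -0.2   0.26] turn deg [ 0.2 -0.2 -0. ]
```

```bash
python3 -m crank '[[5,0,0.2,0,0,0,5],[10,0,0.2,0,0,0,5],[14,-0.1,0.2,0,0,0,5],[16.6,-0.1,0.2,0,0,0,5],[16.6,-0.1,0.2,0,0,0,5]]' ; python3 -m crank '[[0,0,0,0,0,0,3],[0,0,0,0,0,0,0.8],[0,0,0,0,0,0,0.8],[0,0,0,0,0,0,0.8]]' 30; python3 -c "
from go import *
go([.528,.029,.140],-1.4)
d=grab('wrist','w6');grab('scene','s6')
a=np.hstack([cv2.imread('pics/w6.png')[:, :400],cv2.resize(cv2.imread('pics/s6.png')[80:272,180:380],None,fx=2,fy=2)]); cv2.imwrite('pics/c6.png',a)
"
```

```text
clock: 10.32
position: [0.5269, 0.0278, 0.1406]
ee_rot: [0.705, 0.009, 0.709, -0.009]
contact_force: [0.9, 0.4, 1.0]
width: 0.0501
clock: 10.82
position: [0.5297, 0.0285, 0.1445]
ee_rot: [0.708, 0.008, 0.706, -0.009]
contact_force: [-0.5, -1.9, 5.1]
width: 0.0149
now [0.5297 0.0285 0.1445] clock 10.82 F [-0.5 -1.9  5.1] w 0.0149 yaw -1.4
shift cm [ 0.45  0.05 -0.17] turn deg [0.  0.2 0. ]
```

View pics/c6.png

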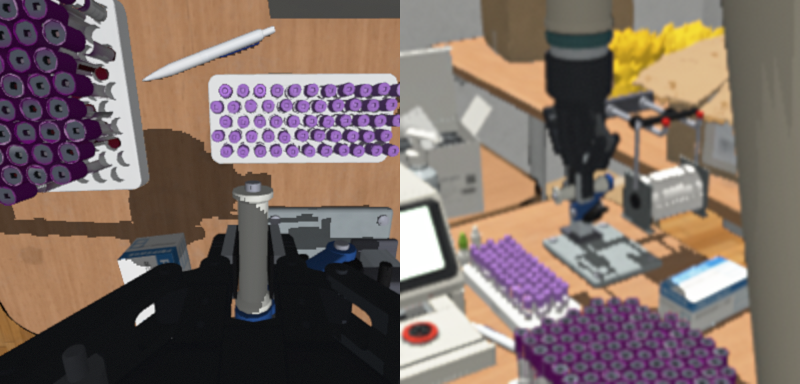

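```bash
python3 -m crank '[[-0.7,0,0.7,0,0,0,0.8],[-1.3,0,1.5,0,0,0,0.8],[-2.2,0,3.3,0,0,0,0.8],[-2.8,0,5.2,0,0,0,0.8],[-2.8,0,5.2,0,0,0,0.8]]' 40; python3 -c "
from go import *
go([.528,.029,.140],-1.4)"
```

```text
clock: 11.55
position: [0.5815, 0.0275, 0.173]
ee_rot: [0.707, 0.008, 0.707, -0.009]
contact_force: [-6.4, -0.8, 8.0]
width: 0.0144
now [0.5815 0.0275 0.173 ] clock 11.55 F [-6.4 -0.8  8. ] w 0.0144 yaw -1.4
shift cm [ 3.3   0.03 -5.35] turn deg [ 0. -0.  0.]
```

```bash
python3 -m crank '[[-0.3,0,1,0,0,0,0.8],[-0.3,0,2,0,0,0,0.8],[-0.2,0,4,0,0,0,0.8],[0.2,0,5.2,0,0,0,0.8],[0.45,0,5.9,0,0,0,0.8]]' 40; python3 -m crank '[[0.05,0,0.2,0,0,0,0.8],[0.05,0,0.3,0,0,0,0.8],[0.05,0,0.3,0,0,0,0.8]]'; python3 -c "
from go import *
go([.528,.029,.140],-1.4)"
```

```text
clock: 12.18
position: [0.6402, 0.0262, 0.1674]
ee_rot: [0.707, 0.009, 0.707, -0.008]
contact_force: [-4.8, -2.1, 4.9]
width: 0.0142
clock: 12.55
position: [0.6407, 0.0262, 0.1671]
ee_rot: [0.705, 0.008, 0.709, -0.008]
contact_force: [-7.8, -1.0, 7.0]
width: 0.0144
now [0.6407 0.0262 0.1671] clock 12.55 F [-7.8 -1.   7. ] w 0.0144 yaw -1.4
shift cm [ 2.760e+00  1.000e-02 -1.126e+01] turn deg [ 0.  -0.3 -0. ]
```

```bash
python3 -m crank '[[0.1,0,0.2,0,0,0,0.8],[0.1,0,0.4,0,0,0,0.8],[0.1,0,0.4,0,0,0,0.8],[0.1,0,0.4,0,0,0,0.8]]'; python3 -c "
from go import *
go([.528,.029,.140],-1.4)
for n in('top','wrist','scene'):
  d=grab(n,n+'7'); np.save(f'pics/{n}7_P.npy',cloud(d))
a=np.hstack([cv2.imread('pics/wrist7.png')[:, :400],cv2.resize(cv2.imread('pics/scene7.png')[80:272,200:400],None,fx=2,fy=2)]); cv2.imwrite('pics/c7.png',a)"
```

```text
clock: 13.05
position: [0.6413, 0.0262, 0.1668]
ee_rot: [0.703, 0.008, 0.711, -0.008]
contact_force: [-15.5, -1.6, 14.2]
width: 0.0146
now [0.6413 0.0262 0.1668] clock 13.05 F [-15.5  -1.6  14.2] w 0.0146 yaw -1.4
shift cm [ 2.80e+00  1.00e-02 -1.13e+01] turn deg [ 0.  -0.7  0. ]
```

View pics/c7.png

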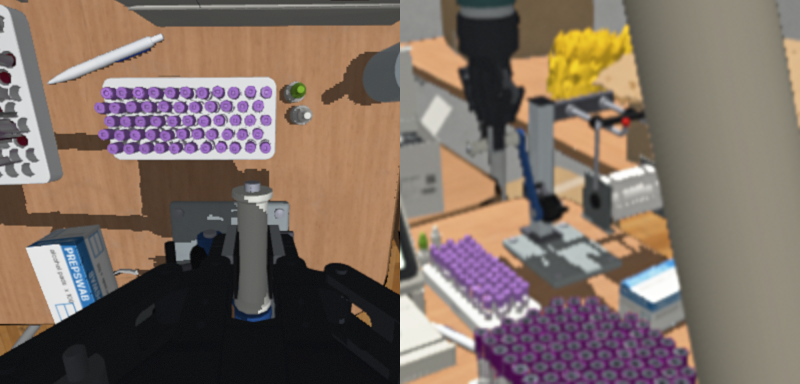

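View pics/top7.png

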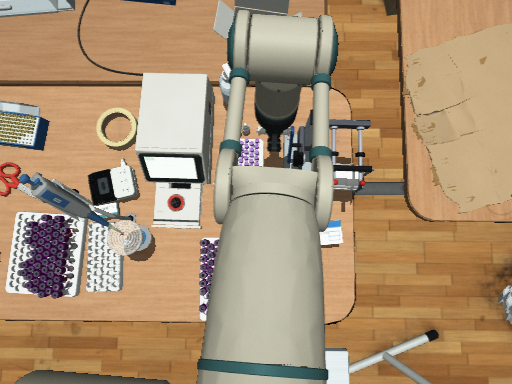

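```bash
python3 - <<'E'
from h import *
def box(P,lo,hi): return ((P>lo)&(P<hi)).all(-1)
C=cv2.imread('pics/wrist7.png');P=np.load('pics/wrist7_P.npy')
m=box(P,[.6,-.02,.155],[.67,.08,.2])&(C.min(-1)>100);X=P[m];c=np.median(X,0);print('roller top',len(X),c, 'angle from pivot ->q',.8+np.arctan2(c[0]-.5995,c[2]-.008-.085))
C=cv2.imread('pics/scene7.png');P=np.load('pics/scene7_P.npy')
m=box(P,[.52,-.18,.19],[.59,-.06,.225])&(C.max(-1)<80);X=P[m];print('bar',len(X),X.mean(0) if len(X) else 0)
C=cv2.imread('pics/top7.png');P=np.load('pics/top7_P.npy')
m=box(P,[.52,-.18,.195],[.575,-.07,.225])&(C.max(-1)<80);X=P[m];print('bar',len(X),X.mean(0) if len(X) else 0)
E
```

```text
roller top 544 [0.64448789 0.05636107 0.18384525] angle from pivot ->q 1.2598118736466535
bar 103 [ 0.56154238 -0.11134475  0.2036205 ]
bar 227 [ 0.55317783 -0.13089607  0.21023719]
```

The checks agree: the roller is at its stop (q about 1.2) under roughly 15 N of push, and the bar hangs at about x 0.555, z 0.205. I'm handing in now.

```bash
python3 -c "
from rig import manip
s=manip.get_state();print(s['position'],s['contact_force'],s['width'],s['clock'])
print(manip.sign_off())"
```

```text
[0.64127364 0.02622505 0.1667754 ] [-15.86109519  -1.8086117   13.59957235] 0.014431720226500728 13.2
the job is handed in; nothing more can be done
None
```

I hung the label roll by its bar across both prongs of the hook, between the red tips and the black collars, and let go of it. I then gripped the tension arm's roller from above, swung it forward to its stop and handed the job in at 13.2 s while still holding it there. No verdict is reported.

**Tension arm:** The last 7 mm of push I commanded moved the tool only about 1 mm, with about 15 N pushing back, so the arm is on its stop. The tool's travel along the arc gives q of about 1.20. A camera estimate gave 1.26, which is above the 1.2 stop, so I take that as measurement error.

**Roll:** In the last pictures the bar's visible surface lies at about x 0.553 to 0.562 m and z 0.204 to 0.210 m. That is close to the hook I measured at (0.5565, -0.121, 0.200) m. The two cameras disagreed on the bar's y (-0.111 and -0.131 m) because the arm partly hid it. Right after release the wrist camera put it at -0.123 m.

**Bystanders:** Both vials and the carton are standing in the last pictures, and nothing touched them. I judged this by eye and did not re-measure their positions.

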